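# Hold the label printer's sprung lid at its loading mark

## Robot

A 7-joint arm with a two-finger parallel gripper is mounted at the origin on the work surface. World frame = base frame: x ahead of the robot, y to its left, z up, the work surface at z = 0. Lengths are in m, angles in rad, forces in N, time in s.
With the tool pointing down it reaches from about 0.4 to 0.9 m from the base axis. Payload 5.6 kg.
Tool frame: the origin (TCP) lies at the very end of the fingers, on their centre line; the grasp point (between the pads) lies 19 mm behind it; z points along the fingers, y is the line along which they close (so a half turn about z gives the same grasp; the last joint's range is limited). The gripper opens to 92 mm and grips with 3 to 60 N. Pads are 20 mm wide; open, the fingers measure 128 mm over their backs; the gripper's body (75 mm by 189 mm) begins 69 mm behind the grasp point.
Start: joints at [1.188, 0.468, -0.012, 1.603, 0.006, 1.071, -0.056], TCP at [0.217, -0.613, 0.189] pointing down, gripper open.
Joint ranges: [-2.53, 2.53], [-0.31, 2.02], [-1.57, 1.55], [0.28, 2.44], [-1.29, 4.43], [0.15, 1.84], [-2.92, 2.92]. Speed limits (rad/s): [2.57, 2.57, 3.14, 3.14, 3.14, 3.14, 3.14].

## Interface

Orientations are given as a rotation vector (axis times angle).
In Python, from bench import telemetry, get_image, close_job gives the robot as it stands.
- The arm moves only by the shell command python3 -m jog 'ROWS' [FORCE]. ROWS is JSON, a list of rows, each a list of 7 numbers: the turn, a rotation vector about the world's x, y, z in degrees, then the shift along the world's x, y, z in cm, then the finger opening in cm, from 0 to 9.19. A call has exactly 10 rows; each row shifts and turns the commanded pose from where the row before left it; what a row does not reach is not made up. A row lasts 1/10 s, in which the tool goes at most 50 mm and 8.59 degrees, less where a joint would pass 70% of its speed; a pose out of reach is approached as far as the arm can. A call is refused whole if a number of a shift passes 5 or a number of a turn 8.59, either way. A call with a gripper value outside its range is refused whole. The fingers move at their own pace and stop on an object; FORCE is the grip in N (left out, the last holds). Time passes only in rows, so rows that do not move let the fingers close, or fill a call up. It gives the time, the measured TCP pose, the force, the opening and the grip force at its end, in the units of the state.
- telemetry.get_obs(): the state, without advancing time (a new reading comes with each control period).
- get_image(name): name is "scene" or "top" or "wrist"; returns a dict with "color" (480x640x3 uint8, red, green, blue), "camera_matrix" (3x3 intrinsics, pixels), "camera_from_world" (4x4, takes a point from world to camera coordinates). Camera axes: x right, y up, looking along -z (the intrinsics and any distortion apply to the point x, -y, -z); pixel columns grow to the right and rows downward; lengths in m; the calibration is good to about 2 mm. The wrist camera is an equidistant fisheye: a pixel r from the principal point sees the ray r / f radians off the axis. A picture is of the moment at which its call begins. There is no depth.
- close_job(): hands the job in; it is judged then, once.
The state is a dict: "t": time; "qpos": joint angles; "joint_vel": joint speeds; "tau": joint torques, N m; "eef_pos": TCP position; "tool_rot": TCP orientation; "contact_force": force on the tool from outside, world axes, zero at the start; "torque": the same for the moment, N m; "opening": finger opening in m; "finger_force": force on a finger pad.
Only numpy, scipy, OpenCV 4.12 (cv2) and the standard library are available. Lean on these libraries where they do the work, as an engineer would, in place of code of your own. Each camera call takes 0.05 s, during which the arm holds its last target. There are 200 camera calls.

## Task

Somebody left a red drink can on the lid of the label printer: stand it upright in the blue tray first and let go of it. Then take the steel bar at the front of the lid, lift the lid against its spring until the red edge of the lid lies along the yellow marker arm, and finish holding it there with the fingers, still and in line with the marker, so that a colleague can load labels. Do not tip the can over, do not move the yellow arm, and leave the other things on the bench where they are.

Things in the scene. Friction and masses are not known exactly. Their poses are not given: they have to be found in the camera images.
- printer: grey label printer, fixed; housing 200 mm deep (its x) x 220 mm wide (its y) x 110 mm high, wall 8 mm. Origin at the centre of its underside on the bench; its x axis points from the front face (where the bar is, towards the robot) to the hinge at the back, y to its left, z up
- lid (a joint): angle of the lid about its hinge, rad: 0 closed and level, growing as the front edge rises, up to 1.4. The lid weighs about 0.4 kg and a spring always pulls it shut: spring moment about 0.9 N m closed, 1.5 N m at 0.8 rad; with the lid's weight 5 to 11 N are needed upwards at the bar. It falls shut when let go
- lid_bar (a point): middle of the lid's round steel bar, 14 mm in diameter, along the printer's y, 118 mm free between two dark brackets, 48 mm ahead of the housing and the lid's front edge, free below. It moves on a circle of 248 mm radius about the hinge axis: at lid angle a it lies 248 cos(a) mm ahead of it (printer -x) and 248 sin(a) mm above it. x axis: along the lid, to the hinge
- lid_hinge (a point): middle of the lid's hinge axis (along the printer's y), at the back top edge of the housing, 115.5 mm above the bench. The lid is a plate 200 x 220 x 10 mm with a red strip along its left edge
- mark (a joint): angle of the yellow marker arm about the same hinge axis, rad, counted like the lid's angle: the lid is at the mark when the two joint values agree. Set differently each time (0.45 to 0.8); stiff, stays where it is
- mark_tip (a point): yellow tip (35 x 12 x 20 mm) of the marker arm, 205 mm from the hinge axis; the arm lies just outside the left (printer +y) side of the lid, 126 mm from the lid's middle line. x axis: from the tip to the hinge, along the arm
- can_mid (a point): centre (half-way up) of the closed red drink can with silver ends, 60 mm in diameter, 115 mm tall, about 0.35 kg; z axis along the can. It starts upright on the printer's lid (lid top 120.5 mm above the bench)
- tray_in (a point): centre of the inner floor of the blue open tray, fixed; 130 x 130 mm outside, 24 mm high, walls 4 mm, floor 4 mm above the bench. The tray is on the left or on the right of the printer; the other side has a black scale with a steel plate, 32 mm high, which is not to be used
- tape: roll of brown packing tape lying flat, 96 mm across, 48 mm high; a bystander, origin at its underside or middle
- driver: screwdriver with an orange handle lying on the bench; a bystander, origin at its underside or middle
- carton: small cardboard carton 120 x 140 x 100 mm high; a bystander, origin at its underside or middle
- cleaner: green cleaner bottle, 70 mm across, 200 mm tall; a bystander, origin at its underside or middle
- mug: white mug, 80 mm across, 95 mm tall; a bystander, origin at its underside or middle
- jar: amber jar with white cap, 72 mm across, 90 mm tall; a bystander, origin at its underside or middle
Mind the look-alikes: they are no part of the job. Leave any purple or turquoise look-alike of the part that bears can_mid alone.

How it is judged:
By the outcome, as a careful person would: the job done as asked, in the order asked, and still so for the second after the job is handed in, while the arm keeps its last pose, push and grip.
It also fails if it takes over 64 s, if anything falls off the work surface, if the arm or the gripper's body presses on something with over 40 N, if the wrist force passes 120 N, or if a joint passes its speed limit or range.

## Working session

There is one attempt and no reset: what is moved stays moved. The work goes in short steps, Python scripts to look and compute and a shell command to move; the robot and the scene stay as the last step left them, time stands still between calls to the robot, and variables do not carry over. Pictures are saved under pics/ and viewed, at most 10 in all, crops included, and the job is handed in when it is done.

```bash
mkdir -p pics; ls; python3 - <<'E'
from bench import telemetry,get_image
import cv2,numpy as np
for n in ["scene","top"]:
    d=get_image(n); cv2.imwrite(f"pics/{n}1.png",d["color"][:,:,::-1]); np.savez(f"pics/{n}1.npz",**d)
    print(n,d["camera_matrix"].tolist(),np.round(d["camera_from_world"],4).tolist())
print(telemetry.get_obs())
E
```

```text
pics
scene [[437.14936910399, 0.0, 313.15881241111276], [0.0, 437.14936910399, 243.4578010563022], [0.0, 0.0, 1.0]] [[-0.8689, 0.4949, -0.0047, 0.4631], [-0.3392, -0.5886, 0.7338, 0.0792], [0.3604, 0.6392, 0.6793, -1.479], [0.0, 0.0, 0.0, 1.0]]
top [[611.8055543557468, 0.0, 317.88607311597565], [0.0, 611.8055543557468, 241.28778790610002], [0.0, 0.0, 1.0]] [[0.0135, -0.9999, 0.0046, -0.0121], [0.9989, 0.0137, 0.0446, -0.5301], [-0.0446, 0.0039, 0.999, -1.5239], [0.0, 0.0, 0.0, 1.0]]
{'t': 0.1, 'qpos': array([ 1.18796777,  0.46829108, -0.01160372,  1.60347464,  0.00599156,
        1.07139147, -0.05628186]), 'joint_vel': array([ 0.00129689, -0.0020439 , -0.00084938, -0.00256115, -0.00052957,
       -0.00023715,  0.00135047]), 'tau': array([ 9.37123405e-04, -5.21650922e+01, -1.24288362e-02, -2.44366407e+01,
       -5.67966874e-02,  1.40493593e-02,  4.15428929e-05]), 'eef_pos': array([ 0.21642203, -0.61234736,  0.1881579 ]), 'tool_rot': array([-3.09489910e+00, -5.30908008e-01,  5.66213707e-04]), 'contact_force': array([ 0.16480181, -0.02061252,  0.03878474]), 'torque': array([-0.02716939, -0.01416959, -0.02973676]), 'finger_force': 0.0, 'opening': 0.09197747606313195}
```

View pics/scene1.png

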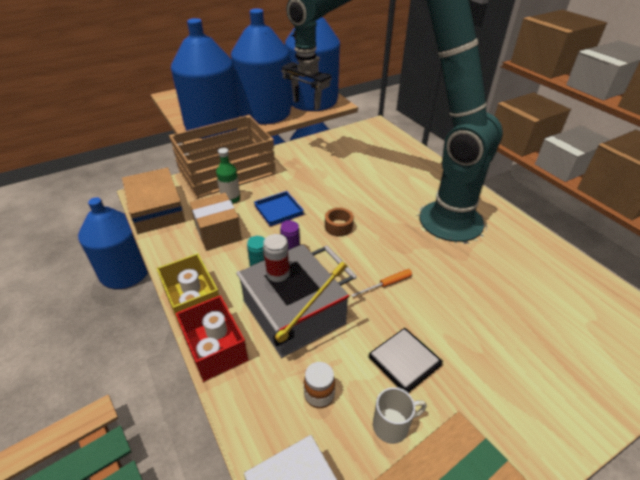

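View pics/top1.png

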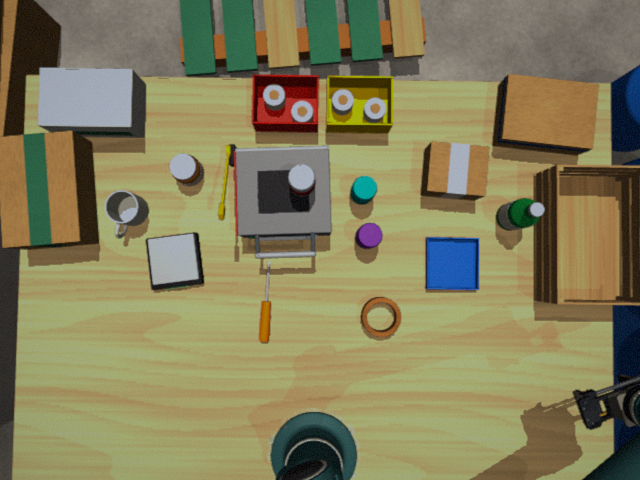

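The scene shows the can on the lid (scene 277,258; top 301,178). The tray is on the right (top 452,264), the bar is around top (285,254), and the yellow tip is at top (221,212) and scene (343,267). The purple and turquoise look-alikes stand to the right of the printer, and the screwdriver lies in front of the bar.

```bash
cat > h.py <<'E'
import numpy as np,cv2
def load(n): return dict(np.load(f"pics/{n}.npz"))
def ray(d,p):
    K,T=d["camera_matrix"],d["camera_from_world"]; R=T[:3,:3]
    c=-R.T@T[:3,3]; v=np.array([(p[0]-K[0,2])/K[0,0],-(p[1]-K[1,2])/K[1,1],-1]); return c,R.T@v
def onz(d,p,z):
    c,v=ray(d,p); return c+v*(z-c[2])/v[2]
def proj(d,X):
    K,T=d["camera_matrix"],d["camera_from_world"]; x=T[:3,:3]@np.array(X)+T[:3,3]
    return np.array([K[0,0]*x[0]/-x[2]+K[0,2],K[1,1]*-x[1]/-x[2]+K[1,2]])
E
python3 - <<'E'
from h import *
t=load("top1");s=load("scene1")
for n,p,z in [("lidBL",(235,149),.1205),("lidBR",(329,147),.1205),("lidFR",(331,234),.1205),("lidFL",(237,237),.1205),("barL",(256,254),.1225),("barR",(315,254),.1225),("can",(301,178),.2355),("tray",(452,264),.024),("purple",(369,236),.115),("turq",(364,189),.115),("tape",(381,317),.048),("cart",(459,169),.1),("driverh",(265,322),.015),("drivertip",(268,265),.01)]:
    print(n,np.round(onz(t,p,z),4))
for n,p in [("can",(275,243))]: print("scene",n,np.round(onz(s,p,.2355),4))
# yellow pixels centroid
for n,d in (("top",t),("scene",s)):
    hsv=cv2.cvtColor(d["color"],cv2.COLOR_RGB2HSV); m=cv2.inRange(hsv,(22,180,120),(32,255,255))
    k,l,st,c=cv2.connectedComponentsWithStats(m)
    print(n,[(st[i].tolist(),c[i].round(1).tolist()) for i in range(1,k) if st[i,4]>25])
# zoom crops
a=cv2.resize(t["color"][130:275,200:400],None,fx=4,fy=4,interpolation=cv2.INTER_CUBIC)
cv2.imwrite("pics/c1.png",a[:,:,::-1])
a=cv2.resize(s["color"][215:365,230:420],None,fx=4,fy=4,interpolation=cv2.INTER_CUBIC)
cv2.imwrite("pics/c2.png",a[:,:,::-1])
E
```

```text
lidBL [0.7395 0.193  0.1205]
lidBR [ 0.7474 -0.0276  0.1205]
lidFR [ 0.5428 -0.0348  0.1205]
lidFL [0.5328 0.1843 0.1205]
barL [0.4937 0.1391 0.1225]
barR [0.4956 0.0019 0.1225]
can [0.6562 0.0342 0.2355]
tray [ 0.4777 -0.3393  0.024 ]
purple [ 0.5397 -0.1241  0.115 ]
turq [ 0.6502 -0.1112  0.115 ]
tape [ 0.3459 -0.1612  0.048 ]
cart [ 0.7032 -0.3382  0.1   ]
driverh [0.3272 0.124  0.015 ]
drivertip [0.4691 0.1194 0.01  ]
scene can [0.6627 0.0443 0.2355]
top [([326, 76, 67, 49, 1322], [356.1, 104.3]), ([218, 145, 12, 75, 235], [224.1, 184.2])]
scene [([200, 264, 17, 33, 199], [206.4, 284.3]), ([327, 264, 17, 20, 50], [336.8, 271.1]), ([161, 275, 20, 33, 85], [170.0, 295.2]), ([174, 283, 7, 12, 38], [176.9, 288.2]), ([280, 316, 20, 19, 51], [287.5, 327.6])]
```

View pics/c1.png

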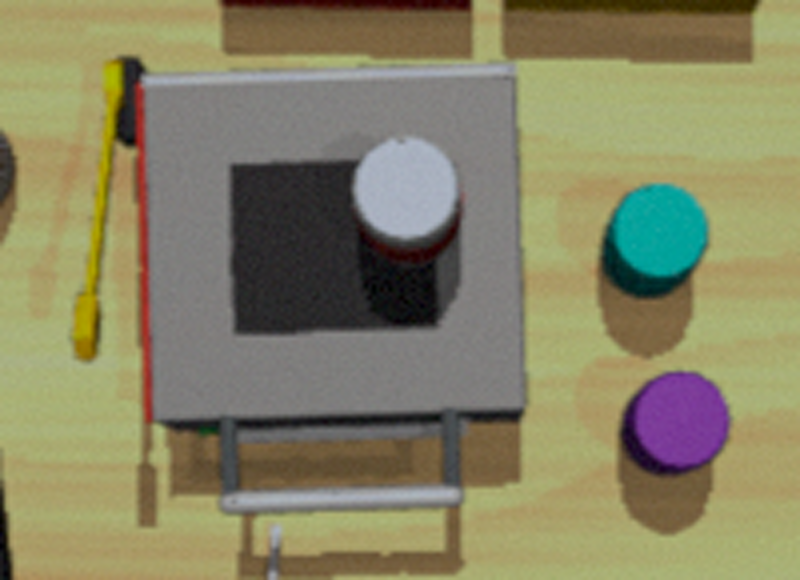

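View pics/c2.png

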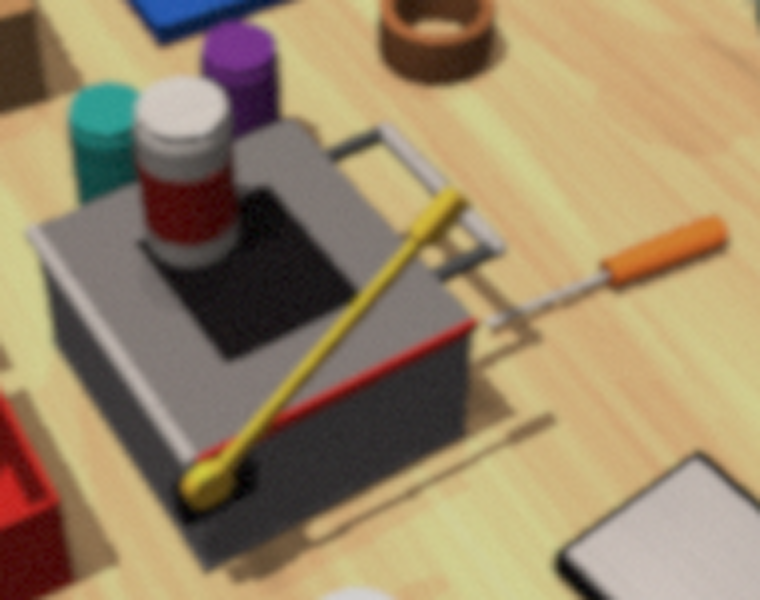

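```bash
cat > fit.py <<'E'
from h import *
from scipy.optimize import least_squares
t=load("top1");s=load("scene1")
T=lambda x,y:np.array([200+x/4,130+y/4]); S=lambda x,y:np.array([230+x/4,215+y/4])
def P(q,x,y,z):
    c,n=np.cos(q[2]),np.sin(q[2]); return [q[0]+c*x-n*y,q[1]+n*x+c*y,z]
def tip(q,r=.205):
    return P(q,.1-r*np.cos(q[3]),.126,.1155+r*np.sin(q[3]))
obs=[(t,T(138,80),lambda q:P(q,.1,.11,.1205)),(t,T(513,68),lambda q:P(q,.1,-.11,.1205)),(t,T(522,412),lambda q:P(q,-.1,-.11,.1205)),(t,T(152,420),lambda q:P(q,-.1,.11,.1205)),
(t,T(342,497),lambda q:P(q,-.148,0,.1205)),(t,T(86,322),tip),(s,S(438,215),tip),
(s,S(472,325),lambda q:P(q,-.1,.11,.1205)),(s,S(290,122),lambda q:P(q,-.1,-.11,.1205)),(s,S(35,232),lambda q:P(q,.1,-.11,.1205))]
f=lambda q:np.concatenate([proj(d,g(q))-p for d,p,g in obs])
r=least_squares(f,[.64,.08,0,.6],loss="soft_l1")
if __name__=="__main__":
    print(r.x.round(4),f(r.x).reshape(-1,2).round(1).tolist())
    print("bar",np.round(P(r.x,-.148,0,.1155),4),"hinge",np.round(P(r.x,.1,0,.1155),4))
    print("can",onz(t,T(406,190),.2355),onz(s,S(183,108),.2355))
E
python3 fit.py
```

```text
[0.6423 0.08   0.0436 0.708 ] [[-0.1, -0.1], [-0.1, 0.2], [0.3, -0.9], [-1.5, -0.1], [-1.3, -0.2], [-0.8, 0.6], [-0.4, -0.5], [0.3, -2.8], [-0.0, -2.8], [-1.7, -2.5]]
bar [0.4945 0.0735 0.1155] hinge [0.7422 0.0843 0.1155]
can [0.65730698 0.03314069 0.2355    ] [0.6595212  0.04201553 0.2355    ]
```

```bash
python3 -m jog '[[0,0,3.65,2.2,3.25,2.5,9.19],[0,0,3.65,2.2,3.25,2.5,9.19],[0,0,3.65,2.2,3.25,2.5,9.19],[0,0,3.65,2.2,3.25,2.5,9.19],[0,0,3.65,2.2,3.25,2.5,9.19],[0,0,3.65,2.2,3.25,1.5,9.19],[0,0,3.65,2.2,3.25,0,9.19],[0,0,3.65,2.2,3.25,0,9.19],[0,0,3.65,2.2,3.25,0,9.19],[0,0,3.65,2.2,3.25,0,9.19]]' 25
python3 -m jog '[[0,0,3.65,2.2,3.25,0,9.19],[0,0,3.65,2.2,3.25,0,9.19],[0,0,3.65,2.2,3.25,0,9.19],[0,0,3.65,2.2,3.25,0,9.19],[0,0,3.65,2.2,3.25,0,9.19],[0,0,3.65,2.2,3.25,0,9.19],[0,0,3.65,2.0,3.25,0,9.19],[0,0,3.65,1.5,3.0,0,9.19],[0,0,3.65,1,2,0,9.19],[0,0,0,0,0,0,9.19]]'
python3 - <<'E'
from bench import telemetry,get_image
import cv2,numpy as np
for n in ["wrist"]:
    d=get_image(n); cv2.imwrite(f"pics/{n}2.png",d["color"][:,:,::-1]); np.savez(f"pics/{n}2.npz",**d)
    print(n,d["camera_matrix"].tolist(),np.round(d["camera_from_world"],4).tolist())
o=telemetry.get_obs();print(o["eef_pos"],o["tool_rot"],o["qpos"])
E
```

```text
t: 1.1
eef_pos: [0.437, -0.2863, 0.3288]
tool_rot: [-2.772, -1.477, 0.0]
contact_force: [0.5, -0.3, 0.1]
opening: 0.092
finger_force: 0.0
t: 2.1
eef_pos: [0.6139, -0.0067, 0.3284]
tool_rot: [-2.235, -2.205, -0.001]
contact_force: [0.1, 0.4, 0.3]
opening: 0.0915
finger_force: 0.0
wrist [[371.64829954431775, 0.0, 319.52856724896895], [0.0, 371.64829954431775, 239.33246571099357], [0.0, 0.0, 1.0]] [[0.9999, -0.0149, -0.0018, -0.6134], [0.0137, 0.9563, -0.2921, 0.0727], [0.0061, 0.2921, 0.9564, -0.5268], [0.0, 0.0, 0.0, 1.0]]
[ 0.61355963 -0.00931785  0.32845607] [-2.24101525e+00 -2.20042053e+00  9.34525223e-04] [ 0.37870418  0.36545551 -0.56206077  1.49154667  0.19642072  1.34226427
 -0.2165403 ]
```

View pics/wrist2.png

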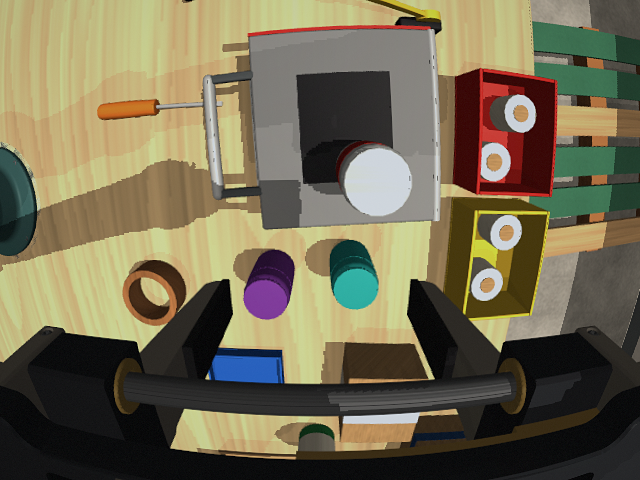

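Wrist view: the can top is centred at (376,180), the bar runs from (208,78) to (218,196), and the lid corners are around (250,35), (433,28), (437,220), (264,228). The fingers close along world x.

```bash
cat >> h.py <<'E'
def fray(d,p):
    K,T=d["camera_matrix"],d["camera_from_world"]; R=T[:3,:3]; c=-R.T@T[:3,3]
    u=np.array([p[0]-K[0,2],p[1]-K[1,2]])/K[0,0]; th=np.hypot(*u)
    return c,R.T@np.array([np.sin(th)*u[0]/th,-np.sin(th)*u[1]/th,-np.cos(th)])
def fonz(d,p,z):
    c,v=fray(d,p); return c+v*(z-c[2])/v[2]
E
python3 - <<'E'
from h import *
d=load("wrist2")
for n,p,z in [("can",(376,180),.2355),("barF",(208,78),.1225),("barN",(217,196),.1225),("FL",(249,35),.1205),("BL",(433,28),.1205),("BR",(438,220),.1205),("FR",(264,228),.1205),("traycornL",(209,349),.024),("traycornR",(281,350),.024)]: print(n,fonz(d,p,z).round(4))
E
```

```text
can [0.6588 0.0352 0.2355]
barF [0.4943 0.138  0.1225]
barN [0.4985 0.0052 0.1225]
FL [0.5403 0.1835 0.1205]
BL [0.7414 0.1934 0.1205]
BR [ 0.7503 -0.0266  0.1205]
FR [ 0.5502 -0.0337  0.1205]
traycornL [ 0.4267 -0.2646  0.024 ]
traycornR [ 0.5477 -0.2625  0.024 ]
```

```bash
python3 -m jog '[[0,0,0,1.5,1.5,0,9.19],[0,0,0,1.5,1.5,0,9.19],[0,0,0,1.5,1.4,0,9.19],[0,0,0,0,0,-1,9.19],[0,0,0,0,0,-2,9.19],[0,0,0,0,0,-3,9.19],[0,0,0,0,0,-3,9.19],[0,0,0,0,0,-3,9.19],[0,0,0,0,0,-1.8,9.19],[0,0,0,0,0,0,9.19]]'
python3 -m jog '[[0,0,0,0,0,0,9.19],[0,0,0,0,0,0,5],[0,0,0,0,0,0,5],[0,0,0,0,0,0,5],[0,0,0,0,0,0,5],[0,0,0,0,0,0,5],[0,0,0,0,0,0,5],[0,0,0,0,0,0,5],[0,0,0,0,0,0,5],[0,0,0,0,0,0,5]]' 25
```

```text
t: 3.15
eef_pos: [0.6557, 0.0303, 0.1874]
tool_rot: [-2.245, -2.193, 0.01]
contact_force: [-0.6, -1.0, 0.7]
opening: 0.092
finger_force: 0.0
t: 4.15
eef_pos: [0.6593, 0.0337, 0.1916]
tool_rot: [2.244, 2.198, 0.002]
contact_force: [2.7, -1.1, 3.9]
opening: 0.0583
finger_force: 25.0
```

```bash
python3 -m jog '[[0,0,0,0,0,1,5],[0,0,0,0,0,2,5],[0,0,0,0,0,2.5,5],[0,0,0,0,0,2,5],[0,0,0,-0.5,-1,0.5,5],[0,0,0,-1,-2,0,5],[0,0,0,-1.5,-3,0,5],[0,0,0,-1.5,-3,0,5],[0,0,0,-1.5,-3,0,5],[0,0,0,-1.5,-3,0,5]]'
python3 -m jog '[[0,0,0,-1.5,-3,0,5],[0,0,0,-1.5,-3,0,5],[0,0,0,-1.5,-3,0,5],[0,0,0,-1.5,-3,0,5],[0,0,0,-1.5,-3,0,5],[0,0,0,-1.4,-3,0,5],[0,0,0,-1,-2,0,5],[0,0,0,-0.5,-1,0,5],[0,0,0,0,0,0,5],[0,0,0,0,0,0,5]]'
python3 - <<'E'
from bench import telemetry,get_image
import cv2,numpy as np
d=get_image("wrist"); a=d["color"]; np.savez("pics/wrist3.npz",**d); cv2.imwrite("pics/wrist3.png",a[:,:,::-1])
E
```

```text
t: 5.15
eef_pos: [0.5807, -0.1182, 0.2691]
tool_rot: [-2.243, -2.195, 0.005]
contact_force: [0.3, -0.3, -3.2]
opening: 0.0583
finger_force: 25.0
t: 6.15
eef_pos: [0.4797, -0.3248, 0.2704]
tool_rot: [-2.242, -2.198, -0.001]
contact_force: [-0.2, 0.9, -3.8]
opening: 0.0584
finger_force: 25.0
```

View pics/wrist3.png

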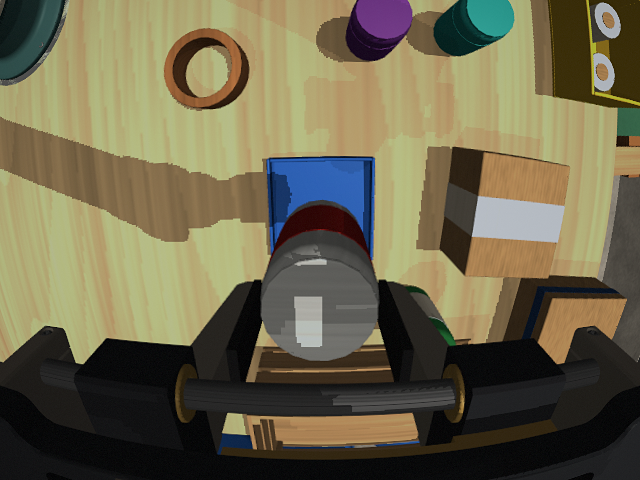

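Tray rim far corners are at (267,158) and (375,157). The can is still upright in the fingers.

```bash
python3 - <<'E'
from h import *
d=load("wrist3")
for p in [(267,158),(375,157),(373,250),(269,245)]: print(fonz(d,p,.024).round(4))
E
```

```text
[ 0.4178 -0.2754  0.024 ]
[ 0.5464 -0.2768  0.024 ]
[ 0.5455 -0.3934  0.024 ]
[ 0.4145 -0.3841  0.024 ]
```

```bash
python3 -m jog '[[0,0,0,0,-0.6,-0.5,5],[0,0,0,0,-0.6,-1.5,5],[0,0,0,0,0,-2.5,5],[0,0,0,0,0,-2.5,5],[0,0,0,0,0,-2.5,5],[0,0,0,0,0,-2.5,5],[0,0,0,0,0,-2.5,5],[0,0,0,0,0,-2,5],[0,0,0,0,0,-1.2,5],[0,0,0,0,0,-0.6,5]]'
python3 -m jog '[[0,0,0,0,0,-0.4,5],[0,0,0,0,0,-0.3,5],[0,0,0,0,0,-0.2,5],[0,0,0,0,0,-0.2,5],[0,0,0,0,0,0,5],[0,0,0,0,0,0,5],[0,0,0,0,0,0,5],[0,0,0,0,0,0,5],[0,0,0,0,0,0,5],[0,0,0,0,0,0,5]]'
```

```text
t: 7.2
eef_pos: [0.4789, -0.3378, 0.0861]
tool_rot: [-2.242, -2.197, 0.001]
contact_force: [-0.5, 0.8, -4.9]
opening: 0.0584
finger_force: 25.0
t: 8.2
eef_pos: [0.4796, -0.3384, 0.077]
tool_rot: [2.244, 2.198, 0.0]
contact_force: [0.4, -0.5, -4.7]
opening: 0.0584
finger_force: 25.0
```

```bash
python3 -m jog '[[0,0,0,0,0,-0.1,5],[0,0,0,0,0,-0.1,5],[0,0,0,0,0,0,5],[0,0,0,0,0,0,5],[0,0,0,0,0,0,5],[0,0,0,0,0,0,5],[0,0,0,0,0,0,5],[0,0,0,0,0,0,5],[0,0,0,0,0,0,5],[0,0,0,0,0,0,5]]'
```

```text
t: 9.2
eef_pos: [0.4798, -0.3385, 0.0753]
tool_rot: [2.244, 2.198, 0.0]
contact_force: [-0.7, 0.2, 2.7]
opening: 0.0584
finger_force: 25.0
```

Contact with the tray floor. Releasing and rising straight up.

```bash
python3 -m jog '[[0,0,0,0,0,0,6.2],[0,0,0,0,0,0,6.8],[0,0,0,0,0,0,8],[0,0,0,0,0,0,9.1],[0,0,0,0,0,0,9.1],[0,0,0,0,0,0,9.1],[0,0,0,0,0,0,9.1],[0,0,0,0,0,0,9.1],[0,0,0,0,0,0.5,9.1],[0,0,0,0,0,1.5,9.1]]'
python3 -m jog '[[0,0,0,0,0,3,9.1],[0,0,0,0,0,3,9.1],[0,0,0,0,0,3,9.1],[0,0,0,0,0,4,9.1],[0,0,0,0,0,4,9.1],[0,0,0,0,0,3,9.1],[0,0,0,0,2,0,9.1],[0,0,0,0,3,0,9.1],[0,0,0,0,4,0,9.1],[0,0,0,0,4,0,9.1]]'
python3 - <<'E'
from bench import telemetry,get_image
import cv2,numpy as np
d=get_image("top"); a=d["color"][200:320,330:500]; cv2.imwrite("pics/t4.png",cv2.resize(a,None,fx=3,fy=3)[:,:,::-1])
E
```

```text
t: 10.2
eef_pos: [0.4787, -0.3378, 0.0945]
tool_rot: [-2.242, -2.197, 0.001]
contact_force: [-0.4, -0.5, -0.1]
opening: 0.0911
finger_force: 0.0
t: 11.2
eef_pos: [0.479, -0.2062, 0.2951]
tool_rot: [-2.244, -2.198, 0.0]
contact_force: [0.2, 0.6, -0.1]
opening: 0.091
finger_force: 0.0
```

View pics/t4.png

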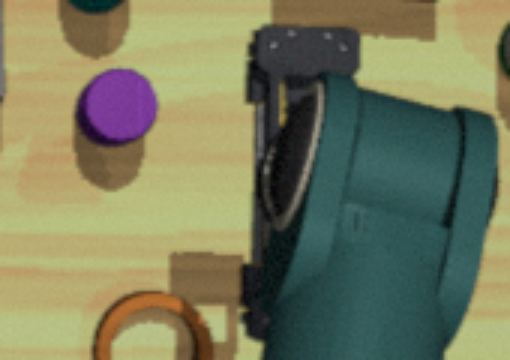

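```bash
python3 -m jog '[[0,0,0.4,0.2,3,0,4],[0,0,0.4,0.2,3.5,0,4],[0,0,0.4,0.2,3.5,-1,4],[0,0,0.4,0.2,3.5,-2,4],[0,0,0.4,0.2,3.5,-2,4],[0,0,0.4,0.2,3.5,-2,4],[0,0,0.4,0.2,3.0,-2,4],[0,0,0.4,0.2,2.0,0,4],[0,0,0.3,0,1.0,0,4],[0,0,0,0,0,0,4]]'
python3 - <<'E'
from bench import telemetry,get_image
import cv2,numpy as np
d=get_image("wrist"); np.savez("pics/wrist5.npz",**d); cv2.imwrite("pics/wrist5.png",d["color"][:,:,::-1])
d=get_image("top"); np.savez("pics/top5.npz",**d)
print(telemetry.get_obs()["eef_pos"],telemetry.get_obs()["tool_rot"])
hsv=cv2.cvtColor(d["color"],cv2.COLOR_RGB2HSV)[225:305,415:495]; 
for n,m in (("white",cv2.inRange(hsv,(0,0,130),(180,50,255))),("red",cv2.inRange(hsv,(172,120,40),(180,255,255))|cv2.inRange(hsv,(0,150,40),(6,255,255)))):
  ys,xs=np.nonzero(m); print(n,len(xs), xs.size and (xs.mean()+415,ys.mean()+225,np.ptp(xs),np.ptp(ys)))
E
```

```text
t: 12.25
eef_pos: [0.4954, 0.0581, 0.2054]
tool_rot: [2.173, 2.269, 0.001]
contact_force: [0.9, -0.5, 0.7]
opening: 0.0401
finger_force: 0.0
[0.49574313 0.05574246 0.20538587] [ 2.17637031e+00  2.26420253e+00 -1.85207110e-04]
white 500 (np.float64(462.244), np.float64(261.686), np.int64(30), np.int64(52))
red 68 (np.float64(444.13235294117646), np.float64(262.7352941176471), np.int64(10), np.int64(22))
```

View pics/wrist5.png

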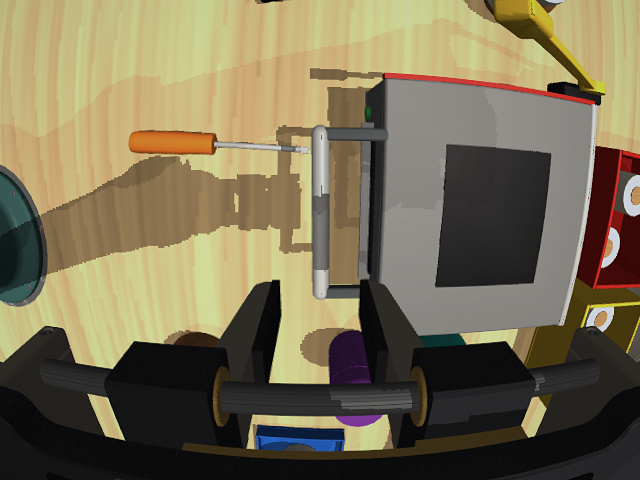

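```bash
python3 - <<'E'
from h import *
d=load("wrist5")
for p in [(320,128),(320,296),(320,205)]: print(fonz(d,p,.1225).round(4),fonz(d,p,.1155).round(4))
t=load("top5")
print(proj(t,[.48,-.338,.119]))
E
```

```text
[0.4922 0.1406 0.1225] [0.4922 0.1406 0.1155]
[0.4979 0.0056 0.1225] [0.498  0.0023 0.1155]
[0.4946 0.0821 0.1225] [0.4947 0.0807 0.1155]
[460.52683549 262.70987782]
```

```bash
python3 -m jog '[[0,0,0,-0.1,0.8,0,4],[0,0,0,0,0.8,-0.5,4],[0,0,0,0,0,-1.5,4],[0,0,0,0,0,-2,4],[0,0,0,0,0,-2,4],[0,0,0,0,0,-2,4],[0,0,0,0,0,-1.5,4],[0,0,0,0,0,-1,4],[0,0,0,0,0,-0.4,4],[0,0,0,0,0,0,4]]'
python3 -m jog '[[0,0,0,0,0,0,4],[0,0,0,0,0,0,3],[0,0,0,0,0,0,2],[0,0,0,0,0,0,0.5],[0,0,0,0,0,0,0.5],[0,0,0,0,0,0,0.5],[0,0,0,0,0,0,0.5],[0,0,0,0,0,0,0.5],[0,0,0,0,0,0,0.5],[0,0,0,0,0,0,0.5]]' 40
```

```text
t: 13.35
eef_pos: [0.4946, 0.0728, 0.0958]
tool_rot: [-2.176, -2.266, 0.0]
contact_force: [-0.7, 0.2, 0.0]
opening: 0.0397
finger_force: 0.0
t: 14.35
eef_pos: [0.4952, 0.0727, 0.0962]
tool_rot: [2.176, 2.265, 0.001]
contact_force: [1.5, 0.1, 2.6]
opening: 0.005
finger_force: 1.1
```

```bash
python3 - <<'E'
from bench import telemetry,get_image
import cv2,numpy as np
w=get_image("wrist"); s=get_image("scene"); t=get_image("top")
np.savez("pics/wrist6.npz",**w);np.savez("pics/scene6.npz",**s);np.savez("pics/top6.npz",**t)
a=cv2.resize(w["color"][60:400,150:500],(412,400)); b=cv2.resize(s["color"][190:340,230:370],(388,400),interpolation=cv2.INTER_CUBIC)
cv2.imwrite("pics/v6.png",np.hstack([a,b])[:,:,::-1])
E
```

```text
(no output)
```

View pics/v6.png

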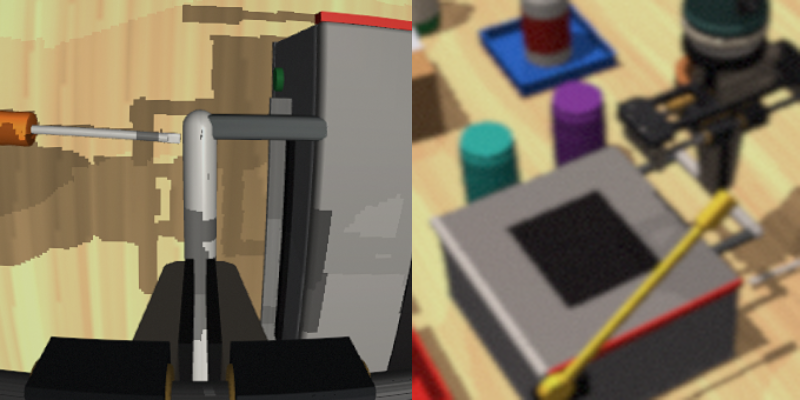

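```bash
python3 - <<'E'
from h import *
s=load("scene6");w=load("wrist6")
f=lambda X:((proj(s,X)-[230,190])*[388/140,400/150]+[412,0]).round(0)
for n,X in [("tcp",(.4952,.0727,.0962)),("bar",(.495,.0725,.1155)),("barL",(.492,.1406,.1155)),("barR",(.498,.003,.1155)),("FL",(.5403,.1835,.1205)),("FR",(.549,-.0337,.1205)),("can top",(.48,-.338,.119)),("tip",(.742-.205*np.cos(.708)-.0055,.0843+.126-.007,.1155+.205*np.sin(.708)))]: print(n,f(X))
def fp(d,X):
    K,T=d["camera_matrix"],d["camera_from_world"];x=T[:3,:3]@np.array(X)+T[:3,3];th=np.arctan2(np.hypot(x[0],x[1]),-x[2]);ph=np.arctan2(-x[1],x[0]);p=K[0,0]*th*np.array([np.cos(ph),np.sin(ph)])+K[:2,2];return ((p-[150,60])*[412/350,400/340]).round(0)
for X in [(.492,.1406,.1155),(.492,.1406,.09),(.495,.0727,.0962),(.495,.0727,.1155)]: print(fp(w,X))
print(w["camera_from_world"].round(3).tolist())
a=cv2.resize(s["color"][225:290,310:370],(369,400),interpolation=cv2.INTER_CUBIC);b=cv2.resize(w["color"][240:400,240:400],(400,400),interpolation=cv2.INTER_CUBIC)
cv2.imwrite("pics/v7.png",np.hstack([a,b])[:,:,::-1])
E
```

```text
tcp [712. 202.]
bar [713. 189.]
barL [754. 231.]
barR [674. 149.]
FL [736. 275.]
FR [612. 141.]
can top [540. -21.]
tip [715. 209.]
[198. 116.]
[199. 111.]
[199. 255.]
[199. 271.]
[[0.999, 0.039, 0.0, -0.498], [-0.038, 0.955, -0.294, -0.044], [-0.012, 0.294, 0.956, -0.318], [0.0, 0.0, 0.0, 1.0]]
```

View pics/v7.png

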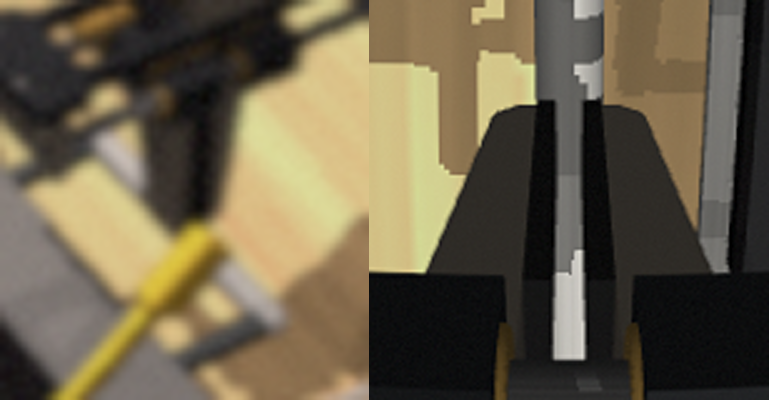

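The can stands upright in the tray. The finger gap reads 5 mm against a 14 mm bar, so the grip is doubtful and I'll probe it with full closing and a small lift.

```bash
python3 -m jog '[[0,0,0,0,0,0,0],[0,0,0,0,0,0,0],[0,0,0,0,0,0,0],[0,0,0,0,0,0,0],[0,0,0,0,0,0,0],[0,0,0,0,0,0.2,0],[0,0,0,0,0,0.3,0],[0,0,0,0,0,0.3,0],[0,0,0,0,0,0.2,0],[0,0,0,0,0,0,0]]' 40
python3 - <<'E'
from bench import telemetry,get_image
import cv2,numpy as np
o=telemetry.get_obs(); print(o["contact_force"],o["torque"],o["opening"],o["finger_force"])
E
```

```text
t: 15.5
eef_pos: [0.4945, 0.0726, 0.1062]
tool_rot: [2.176, 2.266, -0.0]
contact_force: [-0.0, 0.3, -0.3]
opening: 0.0006
finger_force: 0.0
[-0.01247502  0.33144792 -0.26019733] [-0.11319805 -0.11487218  0.00258498] 0.0006455733138309785 0.0
```

```bash
python3 -m jog '[[0,0,0,0,0,1,0],[0,0,0,0,0,2,0],[0,0,0,0,0,2,0],[0,0,0,0,0,1,0],[0,0,0,0,0,0,0],[0,0,0,0,0,0,0],[0,0,0,0,0,0,0],[0,0,0,0,0,0,0],[0,0,0,0,0,0,0],[0,0,0,0,0,0,0]]'
python3 - <<'E'
from bench import telemetry,get_image
from h import *
s=get_image("scene");np.savez("pics/scene8.npz",**s)
p=telemetry.get_obs()["eef_pos"];print(p)
q=proj(s,p);print("tcp",q,"up50",proj(s,p+[0,0,.05]), "bar",proj(s,[.495,.0725,.1155]))
g=cv2.cvtColor(s["color"],cv2.COLOR_RGB2GRAY)
c=int(q[0])
for r in range(int(q[1])-25,int(q[1])+22): print(r,g[r,c-10:c+11].tolist())
E
```

```text
t: 16.5
eef_pos: [0.4944, 0.0727, 0.1656]
tool_rot: [-2.176, -2.266, 0.001]
contact_force: [-0.1, -0.3, 0.2]
opening: 0.0004
finger_force: 0.0
[0.49448093 0.07266768 0.16573981]
tcp [339.45021269 247.18463487] up50 [340.16435275 232.82037902] bar [338.57739979 260.81187266]
222 [60, 71, 73, 75, 72, 61, 50, 49, 42, 43, 35, 24, 28, 30, 29, 33, 42, 46, 47, 55, 56]
223 [55, 65, 78, 90, 88, 64, 51, 45, 41, 40, 39, 37, 38, 37, 37, 33, 40, 44, 49, 49, 51]
224 [55, 66, 79, 90, 85, 70, 47, 45, 45, 44, 45, 46, 45, 42, 31, 27, 36, 44, 50, 49, 46]
225 [58, 62, 68, 71, 71, 58, 45, 43, 43, 45, 48, 53, 50, 41, 34, 24, 32, 47, 51, 51, 47]
226 [59, 59, 62, 62, 58, 51, 47, 44, 46, 47, 49, 51, 49, 42, 31, 25, 39, 45, 53, 49, 45]
227 [61, 57, 59, 60, 56, 52, 48, 45, 44, 47, 50, 50, 51, 42, 31, 26, 37, 46, 50, 49, 46]
228 [58, 60, 60, 58, 57, 53, 53, 46, 47, 48, 51, 50, 49, 42, 29, 26, 39, 44, 49, 51, 44]
229 [57, 58, 59, 55, 57, 57, 56, 53, 49, 51, 47, 50, 49, 42, 25, 28, 37, 48, 50, 48, 43]
230 [58, 56, 59, 58, 54, 51, 56, 54, 50, 47, 51, 51, 51, 41, 29, 28, 40, 50, 49, 44, 45]
231 [55, 58, 54, 57, 55,
[... 3289 characters left out ...]
52, 168, 175, 177, 181, 184, 186, 184, 183, 185]
263 [195, 196, 198, 199, 202, 201, 195, 180, 150, 133, 149, 170, 182, 179, 174, 163, 165, 174, 181, 184, 184]
264 [193, 196, 196, 198, 200, 201, 200, 193, 178, 163, 172, 181, 183, 176, 159, 139, 136, 153, 171, 185, 184]
265 [195, 194, 192, 197, 199, 198, 199, 197, 186, 184, 185, 184, 176, 161, 137, 111, 109, 126, 152, 177, 185]
266 [193, 193, 194, 195, 196, 200, 197, 192, 190, 188, 185, 180, 164, 140, 107, 90, 92, 110, 137, 168, 186]
267 [195, 194, 193, 193, 194, 194, 191, 190, 188, 186, 180, 167, 142, 113, 91, 85, 95, 120, 147, 169, 186]
268 [197, 195, 194, 190, 190, 188, 187, 187, 186, 182, 169, 149, 115, 91, 82, 88, 112, 143, 164, 173, 183]
```

The scene image puts the real fingertips about 25 mm above the reported TCP. The light contact at reported z 0.096 with the bar top at 0.1225 says the same. I'll grip that much lower.

```bash
python3 -m jog '[[0,0,0,0,0,0,4],[0,0,0,0,0,0,4],[0,0,0,0,0,0,4],[0,0,0,0,0,-1,4],[0,0,0,0,0,-1.5,4],[0,0,0,0,0,-2,4],[0,0,0,0,0,-2,4],[0,0,0,0,0,-1.7,4],[0,0,0,0,0,-0.8,4],[0,0,0,0,0,-0.4,4]]'
python3 -m jog '[[0,0,0,0,0,0,4],[0,0,0,0,0,0,3],[0,0,0,0,0,0,2],[0,0,0,0,0,0,0.5],[0,0,0,0,0,0,0.5],[0,0,0,0,0,0,0.5],[0,0,0,0,0,0,0.5],[0,0,0,0,0,0,0.5],[0,0,0,0,0,0,0.5],[0,0,0,0,0,0,0.5]]' 40
```

```text
t: 17.55
eef_pos: [0.494, 0.0727, 0.071]
tool_rot: [-2.175, -2.265, 0.002]
contact_force: [0.3, 0.6, -0.4]
opening: 0.0399
finger_force: 0.0
t: 18.55
eef_pos: [0.4954, 0.0727, 0.0723]
tool_rot: [2.176, 2.265, 0.002]
contact_force: [2.9, -0.3, 2.0]
opening: 0.0128
finger_force: 40.0
```

```bash
python3 -m jog '[[0,0,0,0.01,0,0.74,0.5],[0,0,0,0.03,0,0.74,0.5],[0,0,0,0.06,0,0.74,0.5],[0,0,0,0.08,0,0.74,0.5],[0,0,0,0.1,0,0.74,0.5],[0,0,0,0.12,0.01,0.73,0.5],[0,0,0,0.14,0.01,0.73,0.5],[0,0,0,0.17,0.01,0.72,0.5],[0,0,0,0.19,0.01,0.72,0.5],[0,0,0,0.21,0.01,0.71,0.5]]'
python3 -m jog '[[0,0,0,0.23,0.01,0.71,0.5],[0,0,0,0.25,0.01,0.7,0.5],[0,0,0,0.27,0.01,0.69,0.5],[0,0,0,0.3,0.01,0.69,0.5],[0,0,0,0.32,0.01,0.68,0.5],[0,0,0,0.34,0.01,0.67,0.5],[0,0,0,0.36,0.02,0.65,0.5],[0,0,0,0.38,0.02,0.64,0.5],[0,0,0,0.4,0.02,0.63,0.5],[0,0,0,0,0,0,0.5]]'
cat > ang.py <<'E'
from bench import telemetry,get_image
from h import *
import sys
tag=sys.argv[1]
o=telemetry.get_obs();print("kin a",np.arcsin((o["eef_pos"][2]-.0723)/.248),o["eef_pos"],o["contact_force"])
q0=(.6423,.080,.0436)
import fit
s=get_image("scene");t=get_image("top");np.savez(f"pics/s{tag}.npz",**s);np.savez(f"pics/t{tag}.npz",**t)
s0=load("scene1")["color"];
def red(im): 
    h=cv2.cvtColor(im,cv2.COLOR_RGB2HSV); return cv2.inRange(h,(0,150,100),(4,255,255))|cv2.inRange(h,(174,150,100),(180,255,255))
def yel(im): return cv2.inRange(cv2.cvtColor(im,cv2.COLOR_RGB2HSV),(20,150,90),(32,255,255))
for n,d,(r0,r1,c0,c1) in (("scene",s,(215,350,270,380)),("top",t,(140,240,205,250))):
    for nm,f in (("red",red),("yel",yel)):
        m=f(d["color"])[r0:r1,c0:c1]; ys,xs=np.nonzero(m); 
        if len(xs)<8: print(n,nm,len(xs));continue
        p=np.c_[xs+c0,ys+r0].astype(np.float32); vx,vy,x,y=cv2.fitLine(p,cv2.DIST_HUBER,0,.01,.01).ravel()
        print(n,nm,len(xs),"dir deg",round(np.degrees(np.arctan2(vy,vx)),2),"pt",x.round(1),y.round(1),"ends",p[p[:,1].argmin()],p[p[:,1].argmax()])
    for lab,yy,zz in (("lid",.11,.0),("arm",.126,.0)):
        for a in (.55,.6,.65,.7,.75,.8):
            L=[proj(d,fit.P(q0,.1-r*np.cos(a),yy,.1155+r*np.sin(a))) for r in (.05,.2)]
            v=L[1]-L[0]; print(n,lab,a,L[1].round(1),round(np.degrees(np.arctan2(v[1],v[0])),2))
E
python3 ang.py A
```

```text
t: 19.55
eef_pos: [0.5051, 0.0731, 0.1439]
tool_rot: [-2.175, -2.264, 0.001]
contact_force: [6.1, 0.1, -9.3]
opening: 0.0127
finger_force: 40.0
t: 20.55
eef_pos: [0.5318, 0.0742, 0.206]
tool_rot: [-2.174, -2.264, 0.008]
contact_force: [-7.6, -0.3, -4.5]
opening: 0.0126
finger_force: 40.0
kin a 0.5694644268445345 [0.53176151 0.07418379 0.20601691] [-7.5941798  -0.27891238 -4.54591204]
scene red 40 dir deg -46.28 pt 287.1 321.5 ends [300. 308.] [279. 329.]
scene yel 470 dir deg -48.47 pt 309.7 302.5 ends [341. 262.] [279. 340.]
scene lid 0.55 [340.  270.3] -43.87
scene lid 0.6 [338.2 268.7] -45.48
scene lid 0.65 [336.2 267.2] -47.13
scene lid 0.7 [334.  265.8] -48.82
scene lid 0.75 [331.7 264.6] -50.56
scene lid 0.8 [329.1 263.6] -52.35
scene arm 0.55 [344.  274.6] -43.85
scene arm 0.6 [342.2 273. ] -45.43
scene arm 0.65 [340.2 271.5] -47.05
scene arm 0.7 [338.1 270.2] -48.71
scene arm 0.75 [335.7 269. ] -50.41
scene arm 0.8 [333.2 268. ] -52.18
top red 91 dir deg -87.13 pt 232.7 179.3 ends [234. 150.] [231. 218.]
top yel 302 dir deg -83.42 pt 224.3 183.3 ends [226. 145.] [220. 219.]
top lid 0.55 [230.3 218.9] 93.7
top lid 0.6 [229.7 216. ] 94.37
top lid 0.65 [229.1 213. ] 95.12
top lid 0.7 [228.5 209.8] 95.96
top lid 0.75 [227.9 206.3] 96.9
top lid 0.8 [227.4 202.7] 97.98
top arm 0.55 [222.9 219.1] 94.17
top arm 0.6 [222.3 216.3] 94.91
top arm 0.65 [221.6 213.2] 95.72
top arm 0.7 [221. 210.] 96.63
top arm 0.75 [220.4 206.5] 97.65
top arm 0.8 [219.8 202.9] 98.81
```

```bash
python3 -m jog '[[0,0,0,0.28,0.01,0.45,0.5],[0,0,0,0.3,0.01,0.44,0.5],[0,0,0,0.31,0.01,0.44,0.5],[0,0,0,0.33,0.02,0.43,0.5],[0,0,0,0.34,0.02,0.42,0.5],[0,0,0,0.35,0.02,0.41,0.5],[0,0,0,0,0,0,0.5],[0,0,0,0,0,0,0.5],[0,0,0,0,0,0,0.5],[0,0,0,0,0,0,0.5]]'
python3 ang.py B | grep -v -e lid -e arm
python3 - <<'E'
from h import *
from bench import get_image
import fit
w=get_image("wrist");np.savez("pics/wB.npz",**w)
def fp(d,X):
    K,T=d["camera_matrix"],d["camera_from_world"];x=T[:3,:3]@np.array(X)+T[:3,3];th=np.arctan2(np.hypot(x[0],x[1]),-x[2]);ph=np.arctan2(-x[1],x[0]);return (K[0,0]*th*np.array([np.cos(ph),np.sin(ph)])+K[:2,2]).round(1)
q=(.6423,.08,.0436)
for a in (.65,.7,.75):
    print(a,[fp(w,fit.P(q,.1-r*np.cos(a),yy,.1155+r*np.sin(a))).tolist() for yy in(.11,.126) for r in (.0,.2,.2225)])
h=cv2.cvtColor(w["color"],cv2.COLOR_RGB2HSV)
m={"red":(cv2.inRange(h,(0,150,90),(4,255,255))|cv2.inRange(h,(174,150,90),(180,255,255))),"yel":cv2.inRange(h,(20,150,90),(32,255,255))}
for n in m:
    k,l,st,c=cv2.connectedComponentsWithStats(m[n]); print(n,[(st[i].tolist(),c[i].round(1).tolist()) for i in range(1,k) if st[i,4]>40])
E
```

```text
t: 21.65
eef_pos: [0.5489, 0.0749, 0.2314]
tool_rot: [-2.172, -2.263, 0.013]
contact_force: [-12.3, -1.1, 0.9]
opening: 0.0129
finger_force: 40.0
kin a 0.6965640149066629 [0.54888457 0.07491995 0.2314133 ] [-12.30788409  -1.14878661   0.90199865]
scene red 147 dir deg -48.18 pt 303.5 302.2 ends [330. 272.] [279. 329.]
scene yel 529 dir deg -48.6 pt 310.0 301.8 ends [341. 262.] [279. 340.]
top red 87 dir deg -85.3 pt 232.0 175.9 ends [234. 149.] [229. 211.]
top yel 302 dir deg -83.41 pt 224.3 183.0 ends [226. 145.] [220. 219.]
0.65 [[532.4, 108.7], [386.8, 74.0], [353.6, 68.7], [532.7, 91.7], [386.5, 44.1], [353.4, 36.5]]
0.7 [[532.4, 108.7], [402.0, 72.6], [370.8, 66.2], [532.7, 91.7], [401.7, 41.6], [370.5, 32.5]]
0.75 [[532.4, 108.7], [418.9, 71.3], [390.4, 63.9], [532.7, 91.7], [418.5, 39.3], [389.9, 28.8]]
red [([388, 72, 150, 40, 948], [456.7, 88.3]), ([546, 155, 94, 139, 2143], [585.7, 217.6])]
yel [([362, 24, 186, 77, 2688], [434.4, 53.7]), ([522, 306, 87, 64, 893], [554.7, 331.1]), ([486, 338, 12, 36, 51], [491.0, 355.9]), ([505, 401, 44, 11, 145], [523.1, 406.8])]
```

```bash
cat > est.py <<'E'
from h import *
import fit,sys
from scipy.optimize import brentq
tag=sys.argv[1]
def fp(d,X):
    K,T=d["camera_matrix"],d["camera_from_world"];x=T[:3,:3]@np.array(X)+T[:3,3];th=np.arctan2(np.hypot(x[0],x[1]),-x[2]);ph=np.arctan2(-x[1],x[0]);return K[0,0]*th*np.array([np.cos(ph),np.sin(ph)])+K[:2,2]
q=(.6430,.080,.0436)
def corners(a,r,h,ys): return [fit.P(q,.1-r*np.cos(a)+n*np.sin(a),y,.1155+r*np.sin(a)+n*np.cos(a)) for n in(-h,h) for y in ys]
def masks(im):
    h=cv2.cvtColor(im,cv2.COLOR_RGB2HSV)
    return (cv2.inRange(h,(0,130,70),(5,255,255))|cv2.inRange(h,(173,130,70),(180,255,255)),cv2.inRange(h,(20,130,70),(33,255,255)))
w,t,s=load("w"+tag),load("t"+tag),load("s"+tag)
LID=(.2,.005,(.107,.11)); TIP=(.2225,.010,(.12,.132))
def sol(f,v):
    try: return round(brentq(lambda a:f(a)-v,.3,1.1),4)
    except Exception as e: return None
wr,wy=masks(w["color"]);tr,ty=masks(t["color"])
u=lambda m,x0,x1,y0,y1:np.nonzero(m[y0:y1,x0:x1])
for n,m,box in (("lid",(wr,tr),LID),("tip",(wy,ty),TIP)):
    x=u(m[0],300,540,10,115)[1].min()+300; y=u(m[1],210,245,140,240)[0].max()+140+1
    print(n,"wrist",x,sol(lambda a:min(fp(w,X)[0] for X in corners(a,*box)),x),"top",y,sol(lambda a:max(proj(t,X)[1] for X in corners(a,*box)),y))
# scene: perpendicular offset between yellow arm and red line
E
python3 est.py B
```

```text
lid wrist 388 0.6748 top 212 0.686
tip wrist 362 0.718 top 220 0.7076
```

```bash
cat > sc.py <<'E'
from h import *
import fit,sys
q=(.6430,.080,.0436); c,n=np.cos(q[2]),np.sin(q[2])
R=np.array([[c,n,0],[-n,c,0],[0,0,1]])
def xz(d,p,yy):
    o,v=ray(d,p); o=R@(o-[q[0],q[1],0]); v=R@v; X=o+v*(yy-o[1])/v[1]; return X[[0,2]]
def run(tag):
    d=load(tag); h=cv2.cvtColor(d["color"],cv2.COLOR_RGB2HSV)
    for nm,m,yy in (("red",cv2.inRange(h,(0,140,70),(5,255,255))|cv2.inRange(h,(173,140,70),(180,255,255)),.11),("yel",cv2.inRange(h,(20,150,90),(32,255,255)),.126)):
        ys,xs=np.nonzero(m[250:345,276:370]); 
        P=np.array([xz(d,(x+276,y+250),yy) for x,y in zip(xs,ys)])
        r=np.hypot(P[:,0]-.1,P[:,1]-.1155); k=(r>.03)&(r<.24); P=P[k];r=r[k]
        for lab,kk in (("all",r>0),("no tip",r<.18)):
            l=cv2.fitLine(P[kk].astype(np.float32),cv2.DIST_HUBER,0,.001,.001).ravel()
            a=np.arctan2(-l[1]*np.sign(l[0]),abs(l[0])); 
            # dist of hinge from line
            off=(.1-l[2])*(-l[1])+(.1155-l[3])*l[0]
            print(tag,nm,lab,kk.sum(),"a",round(float(a),4),"hinge off mm",round(1000*float(off),1),"r",r[kk].min().round(3),r[kk].max().round(3))
for t in sys.argv[1:]: run(t)
E
python3 sc.py scene1 sA sB
```

```text
scene1 red all 184 a -0.0613 hinge off mm -4.2 r 0.056 0.221
scene1 red no tip 149 a -0.0034 hinge off mm 3.6 r 0.056 0.18
scene1 yel all 291 a 0.7117 hinge off mm 2.2 r 0.03 0.222
scene1 yel no tip 183 a 0.7133 hinge off mm 2.4 r 0.03 0.18
sA red all 32 a 0.5869 hinge off mm 1.1 r 0.03 0.09
sA red no tip 32 a 0.5869 hinge off mm 1.1 r 0.03 0.09
sA yel all 343 a 0.7025 hinge off mm 1.1 r 0.03 0.221
sA yel no tip 233 a 0.6891 hinge off mm -0.0 r 0.03 0.18
sB red all 152 a 0.6869 hinge off mm 2.9 r 0.03 0.192
sB red no tip 146 a 0.684 hinge off mm 2.7 r 0.03 0.178
sB yel all 402 a 0.6974 hinge off mm -0.7 r 0.03 0.222
sB yel no tip 287 a 0.6926 hinge off mm -1.2 r 0.03 0.18
```

```bash
python3 -m jog '[[0,0,0,0.07,0,0.14,0.5],[0,0,0,0.07,0,0.14,0.5],[0,0,0,0.07,0.01,0.14,0.5],[0,0,0,0.06,0.01,0.13,0.5],[0,0,0,0,0,0,0.5],[0,0,0,0,0,0,0.5],[0,0,0,0,0,0,0.5],[0,0,0,0,0,0,0.5],[0,0,0,0,0,0,0.5],[0,0,0,0,0,0,0.5]]'
python3 ang.py C | grep -e kin -e dir
python3 -c "
from bench import get_image;import numpy as np
np.savez('pics/wC.npz',**get_image('wrist'))"
python3 est.py C; python3 sc.py sC
```

```text
t: 22.8
eef_pos: [0.5532, 0.0752, 0.2369]
tool_rot: [-2.174, -2.264, 0.008]
contact_force: [-8.6, 0.1, -3.9]
opening: 0.0126
finger_force: 40.0
kin a 0.7258335823269424 [0.55323133 0.07515551 0.23691227] [-8.58620136  0.0769791  -3.89579856]
scene red 184 dir deg -48.95 pt 305.5 299.3 ends [333. 267.] [279. 329.]
scene yel 539 dir deg -48.8 pt 310.4 301.2 ends [341. 262.] [279. 340.]
top red 84 dir deg -85.02 pt 231.8 175.6 ends [234. 149.] [229. 210.]
top yel 302 dir deg -83.42 pt 224.3 183.2 ends [226. 145.] [220. 219.]
lid wrist 385 0.7002 top 211 0.7015
tip wrist 352 0.7191 top 220 0.7076
sC red all 195 a 0.7076 hinge off mm 3.3 r 0.03 0.197
sC red no tip 182 a 0.7032 hinge off mm 2.9 r 0.03 0.179
sC yel all 411 a 0.7074 hinge off mm 0.5 r 0.03 0.222
sC yel no tip 293 a 0.7114 hinge off mm 0.9 r 0.03 0.18
```

```bash
python3 -m jog '[[0,0,0,0.03,0,0.04,0.5],[0,0,0,0.03,0,0.04,0.5],[0,0,0,0,0,0,0.5],[0,0,0,0,0,0,0.5],[0,0,0,0,0,0,0.5],[0,0,0,0,0,0,0.5],[0,0,0,0,0,0,0.5],[0,0,0,0,0,0,0.5],[0,0,0,0,0,0,0.5],[0,0,0,0,0,0,0.5]]'
python3 -m jog '[[0,0,0,0,0,0,0.5],[0,0,0,0,0,0,0.5],[0,0,0,0,0,0,0.5],[0,0,0,0,0,0,0.5],[0,0,0,0,0,0,0.5],[0,0,0,0,0,0,0.5],[0,0,0,0,0,0,0.5],[0,0,0,0,0,0,0.5],[0,0,0,0,0,0,0.5],[0,0,0,0,0,0,0.5]]'
python3 ang.py D | grep -e kin -e dir
python3 -c "
from bench import get_image;import numpy as np
np.savez('pics/wD.npz',**get_image('wrist'))"
python3 est.py D; python3 sc.py sD
python3 - <<'E'
from h import *
# changes vs. start in the top view (bystanders), and can in tray
a,b=load("top1")["color"],load("tD")["color"]
m=(cv2.absdiff(a,b).max(2)>60).astype(np.uint8)
k,l,st,c=cv2.connectedComponentsWithStats(m); print([(st[i].tolist()) for i in range(1,k) if st[i,4]>30])
h=cv2.cvtColor(b,cv2.COLOR_RGB2HSV)[235:290,440:480]; w=cv2.inRange(h,(0,0,130),(180,50,255)); k,l,st,c=cv2.connectedComponentsWithStats(w); print("can top",[(st[i].tolist(),c[i]+[440,235]) for i in range(1,k) if st[i,4]>100])
E
```

```text
t: 23.95
eef_pos: [0.5538, 0.0752, 0.2376]
tool_rot: [-2.173, -2.264, 0.009]
contact_force: [-7.6, 0.0, -4.1]
opening: 0.0126
finger_force: 40.0
t: 24.95
eef_pos: [0.5539, 0.0752, 0.2376]
tool_rot: [-2.173, -2.264, 0.008]
contact_force: [-8.3, 0.3, -5.2]
opening: 0.013
finger_force: 40.0
kin a 0.7297818169118945 [0.553858   0.07518103 0.23764334] [-8.29060603  0.2913618  -5.17319529]
scene red 182 dir deg -49.02 pt 305.3 299.4 ends [332. 267.] [279. 329.]
scene yel 532 dir deg -48.89 pt 310.5 301.2 ends [341. 262.] [279. 340.]
top red 86 dir deg -84.97 pt 231.8 175.2 ends [234. 149.] [229. 209.]
top yel 300 dir deg -83.41 pt 224.3 183.1 ends [226. 145.] [220. 219.]
lid wrist 385 0.7049 top 211 0.7015
tip wrist 350 0.7171 top 220 0.7076
sD red all 202 a 0.7155 hinge off mm 3.6 r 0.03 0.197
sD red no tip 188 a 0.7055 hinge off mm 2.9 r 0.03 0.179
sD yel all 405 a 0.7088 hinge off mm 0.7 r 0.03 0.222
sD yel no tip 286 a 0.7135 hinge off mm 1.1 r 0.03 0.18
[[228, 154, 98, 81, 3139], [298, 184, 17, 27, 162], [259, 195, 22, 17, 185], [309, 206, 21, 25, 248], [248, 235, 7, 10, 36], [256, 236, 168, 244, 14012], [439, 250, 34, 37, 960], [619, 378, 21, 8, 39], [470, 386, 144, 94, 5667], [617, 393, 9, 17, 76], [318, 412, 13, 11, 82], [324, 441, 19, 27, 58], [582, 454, 33, 26, 456], [307, 461, 15, 8, 61], [304, 469, 19, 11, 34]]
can top [([9, 16, 23, 24, 435], array([459.95172414, 262.6137931 ]))]
```

The lid is in line with the mark and still. The can's round top is where an upright can in the tray should show. The only changes in the top view are at the lid, arm and can.

```bash
python3 -c "
from bench import close_job; print(close_job())"
```

```text
the job is handed in; nothing more can be done
None
```

The can stands upright in the blue tray, released, and the fingers hold the lid still at about 0.71 rad, within roughly 0.01 rad of the yellow marker by the camera estimates; I handed the job in at about 25 s.

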